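Nest the three caddies

ROBOT

A 6-joint arm with a two-finger parallel gripper is mounted at the origin on the work surface. World frame = base frame: x ahead of the robot, y to its left, z up, the work surface at z = 0. Lengths are in m, angles in rad, forces in N, time in s.
With the tool pointing down it reaches from about 0.275 to 0.75 m from the base axis. Payload 10.2 kg.
Tool frame: the origin (TCP) lies midway between the tips of the shut fingers; the grasp point (between the pads) lies grasp_offset behind it (grasp_offset is the distance from the TCP to the grasp point, in m); z points along the fingers, y is the line along which they close (so a half turn about z gives the same grasp; the last joint's range is limited). The gripper opens to 85 mm and grips with 20 to 120 N. Pads are 22 mm wide; open, the fingers measure 114 mm over their backs; the gripper's body (76 mm by 85 mm) begins 54 mm behind the grasp point. The pads swing forward as they close: fully open they stand 13 mm farther back than shut.
Start: joints at [1.114, 0.313, 1.498, -0, 1.331, -0.223], TCP at [0.122, 0.511, 0.231] pointing down, gripper open.
Joint ranges: [-2.94, 2.94], [-0.97, 2.17], [0.19, 2.56], [-1.23, 4.37], [0.02, 3.11], [-2.88, 2.88]. Speed limits (rad/s): [2.39, 2.39, 3.01, 3.14, 3.14, 3.14].

INTERFACE

Orientations are given as a unit quaternion [w, x, y, z].
In Python, from plant import * gives the robot as it stands.
- The arm moves only by the tool step_arm, never from a script. Its argument "plan" is a list of rows, each a list of 3 entries, a list of its own where there are three numbers: the closure, from -1 (fully open) to 1 (shut), then the shift along the tool's x, y, z normalised to -1 to 1, where 1 is 30 mm, then the turn about the tool's z normalised to -1 to 1, where 1 is 5 degrees. A call has 1 to 10 rows; each row shifts and turns the commanded pose from where the row before left it, along the tool's axes as they then stand; what a row does not reach is not made up. A row lasts 1/12 s, in which the tool goes at most 41.7 mm and 7.16 degrees, less where a joint would pass 70% of its speed; a pose out of reach is approached as far as the arm can. A call with a number of a shift or a turn outside -1 to 1 is refused whole. A call with a gripper value outside its range is refused whole. The fingers move at their own pace and stop on an object; "force" is the grip in N (left out, the last holds). Time passes only in rows, so rows that do not move let the fingers close. It gives the time, the measured TCP pose, the force, the opening and the grip force at its end, in the units of the state.
- observe(): the state, without advancing time (a new reading comes with each control period).
- camera(name): name is "side" or "top" or "wrist"; returns a dict with "pixels" (420x560x3 uint8, blue, green, red), "vertical_fov" (degrees; the focal length in pixels is half the picture's height over the tangent of half this angle, whatever the lens; pixels are square), "cx", "cy" (the principal point, pixels), "k1" (the pictures are not rectified: a ray, as slopes to the right and down, at radius r is drawn at 1 + k1 r^2 times it, then the intrinsics apply), "pose" (4x4, takes a point from camera to world coordinates). Camera axes: x right, y down, z forward; pixel columns grow to the right and rows downward; lengths in m; the calibration is good to about 2 mm. A picture is of the moment at which its call begins. There is no depth.
- close_job(): hands the job in; it is judged then, once.
The state is a dict: "time": time; "joints": joint angles; "joint_velocities": joint speeds; "joint_efforts": joint torques, N m; "tcp_pos": TCP position; "tcp_rot": TCP orientation; "wrist_force": force on the tool from outside, world axes, zero at the start; "wrist_torque": the same for the moment, N m; "width": finger opening in m; "grip_force": force on a finger pad.
Only numpy, scipy, OpenCV 4.12 (cv2) and the standard library are available. Lean on these libraries where they do the work, as an engineer would, in place of code of your own. Each camera call takes 0.05 s, during which the arm holds its last target. There are 200 camera calls.

TASK

Nest the three kitchen caddies that lie on their sides on the counter, in order of size: the small blue one fully home inside the grey one, and the grey one fully home inside the large white one. The white one stays where it lies, so do not shove it along, and leave everything else on the counter where it is.

Things in the scene. Friction and masses are not known exactly. Their poses are not given: they have to be found in the camera images.
- large: Large white caddy, a flat open box: length 110 mm, outside 114 wide x 76 high, inside 108 x 70 mm. Lies on a broad side; walls 3 mm; open mouth at its own -x, closed end at +x. Origin: centre of the outer underside, 55 mm from either end; x from mouth to closed end, y across, z up. Loose, 0.9 kg: 4 to 7 N shoves it empty, up to 12 N full. Mouth faces roughly left (room +y).
- medium: Middle grey caddy: length 110 mm, outside 101 wide x 63 high, inside 95 x 57 mm. Lies on a broad side; walls 3 mm; open mouth at its own -x, closed end at +x. Origin: centre of the outer underside, 55 mm from either end; x from mouth to closed end, y across, z up. Loose, 0.4 kg. Starts in front of the white mouth, beyond the white one's axis as seen from the robot, turned a little.
- small: Small blue caddy: length 110 mm, outside 88 wide x 50 high, inside 82 x 44 mm. Lies on a broad side; walls 3 mm; open mouth at its own -x, closed end at +x. Origin: centre of the outer underside, 55 mm from either end; x from mouth to closed end, y across, z up. Loose, 0.2 kg. Starts farther out than the grey one, also beyond the white one's axis, turned a little.
- large_mouth (a point): Centre of the white caddy's mouth opening, 55 mm from its middle, 38 mm up. A steel band marks each mouth's rim. Each mouth's lower lip is thinned to 2 mm and the closed ends are bevelled (underneath 5.6 mm high over 32 mm, upright edges 6 mm); so a smaller one slid along the counter rides up into the next.
- medium_mouth (a point): Centre of the grey caddy's mouth, 55 mm from its middle, 31 mm up. Fully home, its closed end touches the white one's inner bottom and its mouth rim stands 3 mm proud of the white rim.
- small_mouth (a point): Centre of the blue caddy's mouth, 55 mm from its middle, 25 mm up. Fully home in the grey one its rim stands 3 mm proud of the grey rim. Both are too wide to grip across; pushed by two spread fingers they turn flush to the fingers.
- mug: Bystander: white mug, 76 mm across, 85 mm high, handle at its +y. Origin under its centre.
- jar: Bystander: glass jar with a wooden lid, 74 mm across, 100 mm high. Origin under its centre.
- soap: Bystander: black bottle, 62 mm across, 150 mm high. Origin under its centre.
- ramekin: Bystander: little white bowl, 72 mm across, 45 mm high. Origin under its centre.
- salt: Bystander: steel tin, 60 mm across, 90 mm high. Origin under its centre.
- spoon: Bystander: wooden spoon 240 mm long lying on the counter. Origin under its middle, x along it.
Mind the look-alikes: they are no part of the job. Several things have the shape of the small; the one meant has the colours described above. Leave any turquoise look-alike of the medium alone.

How it is judged:
At the end, for the whole second after the job is handed in: The grey caddy is in the white one and the blue one in the grey one, each with its closed end within 4 mm of the inner bottom of the next, lying straight (0.07 rad) and centred to 7 mm; all at rest, the white one still lying flat and within 12 mm of its start (x of medium in the frame of large between -0.007 and 0.002 m and y of medium in the frame of large between -0.007 and 0.007 m and z of medium in the frame of large between 0 and 0.01 m and angle between the x axis of medium and the x axis of large, either way round below 0.07 rad and linear speed of each of medium, small, large below 0.02 m/s and x of small in the frame of medium between -0.007 and 0.002 m and y of small in the frame of medium between -0.007 and 0.007 m and z of small in the frame of medium between 0 and 0.01 m and angle between the x axis of small and the x axis of medium, either way round below 0.07 rad and angle between large's own z axis and vertical below 0.05 rad and distance of large from where it was at the start of the episode below 0.012 m); the robot touches nothing.
It fails at once if the white caddy is shoved more than 12 mm (distance of large from where it was at the start of the episode above 0.012 m).
It fails at once if a bystander is moved more than 20 mm or tipped (distance of any of mug, jar, soap, ramekin, salt, spoon from where it was at the start of the episode above 0.02 m or angle between any of mug, jar, soap, ramekin, salt's own z axis and vertical above 0.3 rad).
It also fails if it takes over 67 s, if anything falls off the work surface, if the arm or the gripper's body presses on something with over 40 N, if the wrist force passes 120 N, or if a joint passes its speed limit or range.

## Working session

There is one attempt and no reset: what is moved stays moved. The work goes in short steps, Python scripts to look and compute and a tool call to move; the robot and the scene stay as the last step left them, time stands still between calls to the robot, and variables do not carry over. Pictures are saved under pics/ and viewed, at most 10 in all, crops included, and the job is handed in when it is done.

Besides the shell and the picture viewer there is one more tool, called after ">>>" as a command line: name --argument value ..., lists and objects as JSON in quotes. step_arm: Moves the arm, as the interface text tells. Its arguments: {"type":"object","properties":{"plan":{"type":"array","items":{"type":"array"}},"force":{"type":"number"}},"required":["plan"]}

```bash
mkdir -p pics; ls; cat > h.py <<'E'
from plant import *
import numpy as np, cv2
def snap(n,f):
    c=camera(n); cv2.imwrite('pics/'+f,c['pixels']); 
    np.savez('pics/'+f+'.npz',**{k:np.array(v) for k,v in c.items()}); return c
def K(c):
    f=210/np.tan(np.radians(float(c['vertical_fov']))/2)
    return np.array([[f,0,float(c['cx'])],[0,f,float(c['cy'])],[0,0,1]]),np.array([float(c['k1']),0,0,0,0])
def unproj(c,px,z):
    k,d=K(c); s=cv2.undistortPoints(np.array(px,float).reshape(-1,1,2),k,d)[:,0]
    T=np.array(c['pose']); r=np.c_[s,np.ones(len(s))]@T[:3,:3].T
    return T[:3,3]+r*((z-T[2,3])/r[:,2])[:,None]
def proj(c,P):
    k,d=K(c); T=np.linalg.inv(np.array(c['pose']))
    return cv2.projectPoints(np.array(P,float).reshape(-1,1,3),cv2.Rodrigues(T[:3,:3])[0],T[:3,3],k,d)[0][:,0]
E
python3 - <<'E'
from h import *
for n in('top','side'):
    c=snap(n,n+'0.png'); print(n,np.round(c['pose'],3).tolist(),c['vertical_fov'],c['k1'])
print(observe())
E
```

```text
pics
top [[-0.01, -0.998, 0.056, 0.438], [-1.0, 0.011, 0.008, 0.005], [-0.009, -0.056, -0.998, 1.355], [0.0, 0.0, 0.0, 1.0]] 54.13846789780088 -0.06434328568630772
side [[0.775, -0.462, 0.431, -0.116], [-0.632, -0.577, 0.517, -0.729], [0.01, -0.673, -0.74, 1.152], [0.0, 0.0, 0.0, 1.0]] 47.24278126024032 -0.08881812142324565
{'time': 0.1, 'joints': array([ 1.11358971e+00,  3.13390805e-01,  1.49831313e+00, -1.04837382e-05,
        1.33101046e+00, -2.23408955e-01]), 'joint_velocities': array([-0.00088352, -0.00238622, -0.00359896,  0.00048678,  0.00334151,
        0.00080842]), 'joint_efforts': array([ 4.00830206e-03, -4.12895823e+01, -2.60141587e+01, -7.17926105e-05,
        2.94971091e-03, -6.91971127e-05]), 'tcp_pos': array([0.12155029, 0.51051432, 0.23081203]), 'tcp_rot': array([-1.82407005e-04,  1.16631511e-01,  9.93175098e-01, -5.30406201e-04]), 'wrist_force': array([-0.09226229, -0.13303699,  0.76382926]), 'wrist_torque': array([-0.00588989, -0.03527612, -0.02087355]), 'grip_force': 0.0, 'width': 0.08558854004714514}
```

View pics/top0.png

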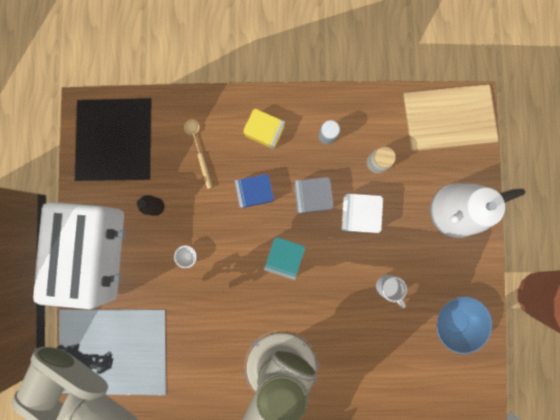

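View pics/side0.png

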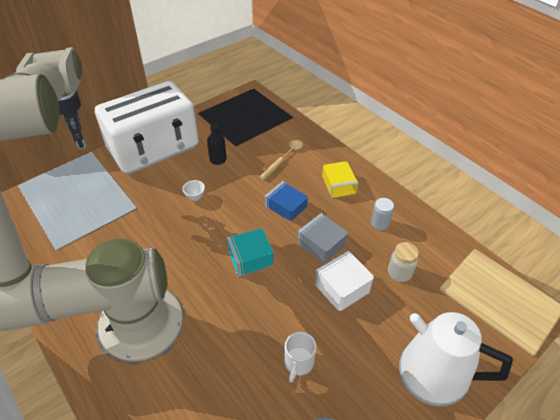

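```bash
cat > fit.py <<'E'
from h import *
from scipy.optimize import minimize
DIM=dict(large=(.110,.114,.076),medium=(.110,.101,.063),small=(.110,.088,.050))
def corners(p,dim):
    l,w,h=dim; x,y,a=p; R=np.array([[np.cos(a),-np.sin(a)],[np.sin(a),np.cos(a)]])
    P=[[sx*l/2,sy*w/2,z] for sx in(-1,1) for sy in(-1,1) for z in(0,h)]
    P=np.array(P); P[:,:2]=P[:,:2]@R.T+[x,y]; return P
def mask(c,name):
    hsv=cv2.cvtColor(c['pixels'],cv2.COLOR_BGR2HSV); H,S,V=cv2.split(hsv)
    if name=='small': m=(H>100)&(H<130)&(S>130)
    elif name=='medium': m=(S<75)&(V>60)|((H>95)&(H<135)&(S<110))
    else: m=(S<75)&(V>110)
    return m
def fit(cs,name,p0,pad=25,verbose=True):
    ms=[];S=4
    for c in cs:
        q=proj(c,corners(p0,DIM[name])); lo=(q.min(0)-pad).astype(int); hi=(q.max(0)+pad).astype(int)
        m=np.zeros(c['pixels'].shape[:2],np.uint8); m[lo[1]:hi[1],lo[0]:hi[0]]=mask(c,name)[lo[1]:hi[1],lo[0]:hi[0]]
        n,lab,st,ce=cv2.connectedComponentsWithStats(m); ctr=q.mean(0)
        k=1+np.argmax(st[1:,4]); m=(lab==k).astype(np.uint8)
        hull=max(cv2.findContours(m,0,cv2.CHAIN_APPROX_NONE)[0],key=len)
        mm=np.zeros_like(m); cv2.drawContours(mm,[cv2.convexHull(hull)],-1,1,-1)
        ms.append((c,lo,cv2.resize(mm[lo[1]:hi[1],lo[0]:hi[0]],None,fx=S,fy=S,interpolation=cv2.INTER_NEAREST)))
    def cost(p,each=False):
        t=[]
        for c,lo,m in ms:
            q=(proj(c,corners(p,DIM[name]))-lo+.5)*S-.5
            h=cv2.convexHull(q.astype(np.float32)); r=np.zeros_like(m); cv2.fillConvexPoly(r,np.round(h*16).astype(np.int32),1,shift=4)
            t.append(np.sum(r!=m)/m.sum())
        return t if each else sum(t)
    p=np.array(p0,float)
    for s in(.015,.004):
        sim=np.array([p,p+[s,0,0],p+[0,s,0],p+[0,0,s*8]]); p=minimize(cost,p,method='Nelder-Mead',options=dict(initial_simplex=sim,xatol=1e-5,fatol=1e-5)).x
    return p,cost(p,True)
E
cat > look.py <<'E'
import sys
from fit import *
def look(tag,guess,draw=True):
    cs=[snap('top',tag+'t.png'),snap('side',tag+'s.png')]; out={}
    for n,g in guess.items():
        for sub in (cs,cs[:1],cs[1:]):
            p,e=fit(sub,n,g); print(n,len(sub),np.round(p,4),np.round(e,3))
            if len(sub)==2: out[n]=p
    if draw:
        ims=[]
        for c in cs:
            q=proj(c,np.vstack([corners(p,DIM[n]) for n,p in out.items()])).mean(0); Z=3.
            A=np.array([[Z,0,200-Z*q[0]],[0,Z,260-Z*q[1]]]); im=cv2.warpAffine(c['pixels'],A,(400,520))
            for n,p in out.items():
                k=proj(c,corners(p,DIM[n]))*Z+A[:,2]
                for i,j in[(0,1),(2,3),(4,5),(6,7),(0,2),(1,3),(4,6),(5,7),(0,4),(1,5),(2,6),(3,7)]:
                    cv2.line(im,tuple(map(int,k[i])),tuple(map(int,k[j])),(0,255,0) if min(i,j)>=4 else (0,0,255),1)
            ims.append(im)
        cv2.imwrite('pics/'+tag+'ov.png',np.hstack(ims))
    return out
E
python3 - <<'E'
from look import *
import plant; print(getattr(plant,'grasp_offset',None))
c=dict(np.load('pics/top0.png.npz'))
u=lambda p,z:np.round(unproj(c,[p],z)[0],3)
g={}
for n,p,z in[('large',(362,212),.076),('medium',(314,193),.063),('small',(254,189),.05)]:
    w=u(p,z); print(n,w); g[n]=(w[0],w[1],-np.pi/2)
for n,p,z in[('teal',(285,256),.06),('yellow',(264,127),.05),('mug',(394,288),.08),('jar',(384,157),.1),('salt',(330,130),.09),('ram',(185,257),.045),('soap',(150,205),.05),('spoonA',(192,127),0),('spoonB',(209,186),0)]: print(n,u(p,z))
look('a',g)
E
```

```text
0.0187
large [ 0.501 -0.258  0.076]
medium [ 0.564 -0.11   0.063]
small [0.58 0.08 0.05]
teal [ 0.366 -0.017  0.06 ]
yellow [0.78  0.046 0.05 ]
mug [ 0.265 -0.352  0.08 ]
jar [ 0.67  -0.326  0.1  ]
salt [ 0.758 -0.161  0.09 ]
ram [0.365 0.302 0.045]
soap [0.532 0.414 0.05 ]
spoonA [0.797 0.29  0.   ]
spoonB [0.597 0.232 0.   ]
large 2 [ 0.4978 -0.2626 -1.6548] [0.109 0.026]
large 1 [ 0.499  -0.2629 -1.6897] [0.105]
large 1 [ 0.4976 -0.2626 -1.6444] [0.025]
medium 2 [ 0.5591 -0.1091 -1.4774] [0.076 0.572]
medium 1 [ 0.5601 -0.1089 -1.4752] [0.074]
medium 1 [ 0.5241 -0.1907 -1.6221] [0.532]
small 2 [ 0.5781  0.0727 -1.3734] [0.381 0.214]
small 1 [ 0.5785  0.0758 -1.4393] [0.379]
small 1 [ 0.576   0.0823 -1.365 ] [0.204]
```

View pics/aov.png

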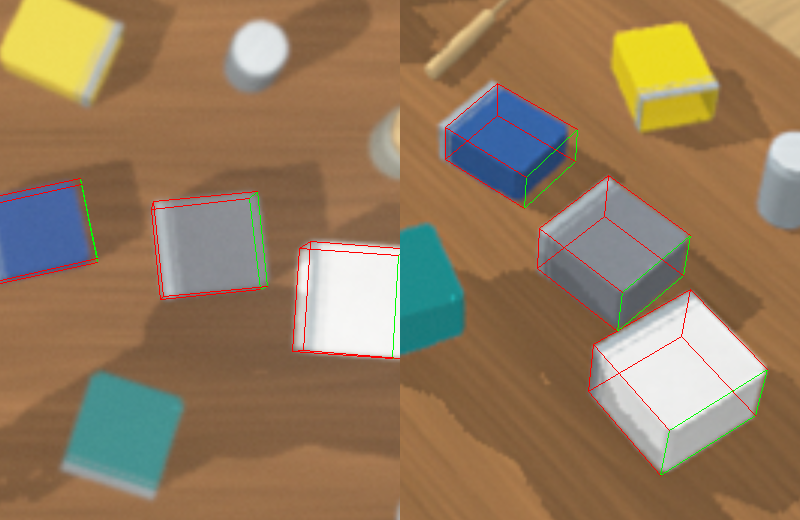

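>>> step_arm --plan '[[-1,[0,0,0],-1],[-1,[0,0,0],-0.77],[-1,[-0.9,-0.92,0],0],[-1,[-0.9,-0.92,0],0],[-1,[-0.9,-0.92,0],0],[-1,[-0.9,-0.92,0],0],[-1,[-0.9,-0.92,0],0],[-1,[-0.9,-0.92,0],0],[-1,[-0.9,-0.92,0],0],[-1,[-0.9,-0.92,0],0]]'

```text
time: 1.03
tcp_pos: [0.3202, 0.2719, 0.2314]
tcp_rot: [0.0, 0.04, 0.999, 0.0]
wrist_force: [0.9, 0.6, -0.3]
width: 0.0856
grip_force: 0.0
```

>>> step_arm --plan '[[-1,[-0.9,-0.92,0],0],[-1,[-0.9,-0.92,0],0],[-1,[-0.9,-0.92,0],0],[-1,[-0.9,-0.92,0],0],[-1,[-0.9,-0.92,0],0],[-1,[-0.9,-0.92,0],0],[-1,[-0.9,-0.92,0],0],[-1,[-0.9,-0.92,0],0],[-1,[-0.9,-0.92,0],0],[-1,[-0.9,-0.92,0],0]]'

```text
time: 1.87
tcp_pos: [0.5676, -0.0248, 0.2311]
tcp_rot: [-0.0, 0.04, 0.999, 0.0]
wrist_force: [0.8, -0.6, 1.4]
width: 0.0852
grip_force: 0.0
```

```bash
cat > go.py <<'E'
from h import *
from scipy.spatial.transform import Rotation as Ro
W=np.array([.498,-.2626]); A=-1.650  # white pose
ax=np.array([np.cos(A),np.sin(A)]); la=np.array([-ax[1],ax[0]])  # axis, lateral(la ~ +x world)
def go(tgt=None,yaw=None):
    s=observe(); q=s['tcp_rot']; R=Ro.from_quat([q[1],q[2],q[3],q[0]]).as_matrix()
    p=s['tcp_pos']; d=p[:2]-W
    print('t',round(s['time'],2),'tcp',np.round(p,4),'s,l',np.round([d@ax,d@la],4),'yaw_y',round(np.degrees(np.arctan2(R[1,1],R[0,1])),2),'F',np.round(s['wrist_force'],1),'w',round(s['width'],4),'tx',np.round(R[:2,0],3))
    if tgt is not None: print('tool mm',np.round(R.T@(np.array(tgt)-p)*1000,1))
def fr(s,l,z): return np.r_[W+s*ax+l*la,z]
E
python3 - <<'E'
from go import *
go((.644,-.116,.012))
for n,p in(('medium',(.559,-.109,-1.477)),('small',(.578,.075,-1.373))):
    d=np.array(p[:2])-W; print(n,d@ax,d@la)
E
```

```text
t 1.87 tcp [ 0.5676 -0.0248  0.2311] s,l [-0.2426  0.0506] yaw_y 85.44 F [ 0.8 -0.6  1.4] w 0.0852 tx [-0.997  0.08 ]
tool mm [-83.5 -84.9 219.1]
medium -0.15794484258773273 0.04865579821497479
small -0.34287130471058175 0.053037990215160126
```

>>> step_arm --plan '[[-1,[-0.93,-0.94,0],0],[-1,[-0.93,-0.94,0],0],[-1,[-0.93,-0.94,0],0],[-1,[0,0,1],0],[-1,[0,0,1],0],[-1,[0,0,1],0],[-1,[0,0,1],0],[-1,[0,0,1],0],[-1,[0,0,1],0],[-1,[0,0,0.8],0]]'

```text
time: 2.7
tcp_pos: [0.6426, -0.1137, 0.0247]
tcp_rot: [-0.001, 0.04, 0.999, 0.0]
wrist_force: [-0.2, 0.6, -0.7]
width: 0.0854
grip_force: 0.0
```

```bash
python3 - <<'E'
from go import *
go(fr(-.158,.0505+.011+.0,.012))
E
```

```text
t 2.7 tcp [ 0.6426 -0.1137  0.0247] s,l [-0.1599  0.1324] yaw_y 85.45 F [-0.2  0.6 -0.7] w 0.0854 tx [-0.997  0.079]
tool mm [70.8 -1.9 12.8]
```

>>> step_arm --plan '[[-1,[0,0,0.4],0],[-1,[0.3,0,0],0],[-1,[0.25,0,0],0],[-1,[0.25,0,0],0],[-1,[0.25,0,0],0],[-1,[0.25,0,0],0],[-1,[0.25,0,0],0],[-1,[0.25,0,0],0],[-1,[0.25,0,0],0],[-1,[0.1,0,0],0]]'

```text
time: 3.53
tcp_pos: [0.5791, -0.109, 0.016]
tcp_rot: [0.001, 0.04, 0.999, -0.0]
wrist_force: [0.8, 0.1, 0.1]
width: 0.0853
grip_force: 0.6
```

>>> step_arm --plan '[[-1,[0.05,0,0],0],[-1,[0,0,0],0]]'

```text
time: 3.7
tcp_pos: [0.578, -0.1089, 0.0158]
tcp_rot: [0.0, 0.04, 0.999, -0.0]
wrist_force: [-0.1, -0.6, 0.4]
width: 0.0855
grip_force: 0.0
```

```bash
python3 - <<'E'
import fit
from fit import *
_m=fit.mask
def mask(c,n):
    H,S,V=cv2.split(cv2.cvtColor(c['pixels'],cv2.COLOR_BGR2HSV))
    if n=='medium': return (S<80)&(V>60)&(V<185)
    if n=='small': return _m(c,n)|(S<75)&(V>60)
    return _m(c,n)
fit.mask=mask
from look import *
from go import *
go(fr(-.158,.0505+.011+.0,.012))
o=look('b',{'large':(.498,-.2626,-1.65),'medium':(.512,-.11,-1.65),'small':(.578,.075,-1.4)})
E
```

```text
Traceback (most recent call last):
AttributeError: 'function' object has no attribute 'mask'
```

>>> step_arm --plan '[[-1,[-0.8,0,0],0],[-1,[-0.8,0,0],0],[-1,[-0.8,0,0],0],[-1,[0,0.9,0],0],[-1,[0,0.9,0],0],[-1,[0,0.9,0],0],[-1,[0,0.9,0],0],[-1,[0,0.9,0],0],[-1,[0,0.9,0],0],[-1,[0,0.7,0.2],0]]'

```text
time: 4.53
tcp_pos: [0.6648, 0.0701, 0.0104]
tcp_rot: [0.001, 0.039, 0.999, 0.0]
wrist_force: [-1.0, -0.1, -0.1]
width: 0.0853
grip_force: 0.0
```

```bash
python3 - <<'E'
s=open('fit.py').read()
s=s.replace("(S>130)\n","(S>130)|(S<75)&(V>60)\n").replace("m=(S<75)&(V>60)|((H>95)&(H<135)&(S<110))","m=(S<80)&(V>60)&(V<185)")
open('fit.py','w').write(s)
E
python3 - <<'E'
from look import *
from go import *
go()
o=look('b',{'large':(.498,-.2626,-1.65),'medium':(.512,-.11,-1.65),'small':(.578,.075,-1.4)})
for n,p in o.items():
    d=p[:2]-W; print(n,np.round([d@ax,d@la,p[2]-A],4))
E
```

```text
t 4.53 tcp [0.6648 0.0701 0.0104] s,l [-0.3448  0.1399] yaw_y 85.51 F [-1.  -0.1 -0.1] w 0.0853 tx [-0.997  0.078]
large 2 [ 0.4981 -0.2623 -1.6475] [0.097 0.026]
large 1 [ 0.4996 -0.263  -1.6762] [0.093]
large 1 [ 0.4976 -0.2625 -1.6443] [0.025]
medium 2 [ 0.518  -0.0953 -1.6327] [0.077 0.034]
medium 1 [ 0.5197 -0.0962 -1.6457] [0.071]
medium 1 [ 0.5175 -0.0955 -1.6454] [0.032]
small 2 [ 0.6637  0.1029 -2.302 ] [0.773 1.867]
small 1 [ 0.6552  0.1015 -1.9443] [0.764]
small 1 [ 0.793   0.3283 -2.36  ] [1.]
large [-0.0003  0.0001  0.0025]
medium [-0.1684  0.0067  0.0173]
small [-0.3774  0.1363 -0.652 ]
```

View pics/bov.png

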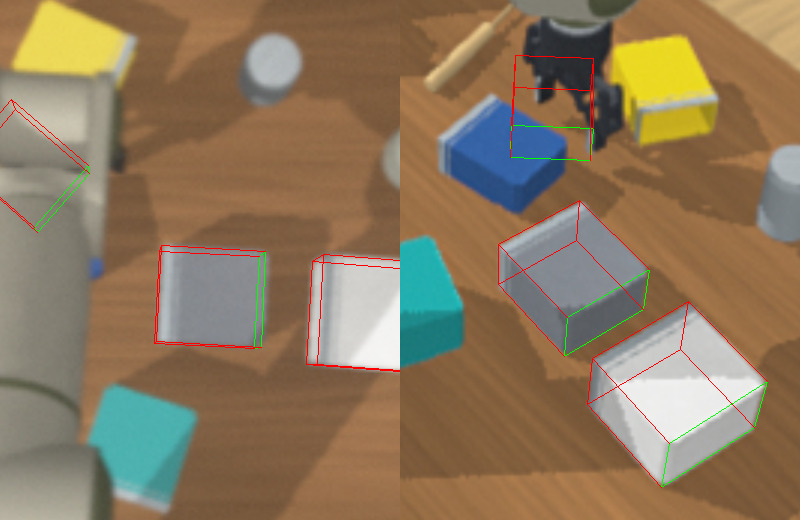

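>>> step_arm --plan '[[-1,[0.3,0,0],0],[-1,[0.3,0,0],0],[-1,[0.3,0,0],0],[-1,[0.3,0,0],0],[-1,[0.3,0,0],0],[-1,[0.3,0,0],0],[-1,[0.3,0,0],0],[-1,[0.3,0,0],0],[-1,[0.25,0,0],0],[-1,[0.2,0,0],0]]'

```text
time: 5.47
tcp_pos: [0.5785, 0.0742, 0.0095]
tcp_rot: [0.0, 0.04, 0.999, -0.0]
wrist_force: [1.4, -0.7, -0.2]
width: 0.0855
grip_force: 0.4
```

>>> step_arm --plan '[[-1,[0,0,0],0],[-1,[-0.9,0,0],0],[-1,[-0.1,-0.9,0],0],[-1,[0,-0.9,0],0],[-1,[0,-0.9,0],0],[-1,[0,-0.9,0],0],[-1,[0,-0.9,0],0],[-1,[0,-0.9,0],0],[-1,[0,-0.5,0],0],[-1,[0,0,0],0]]'

```text
time: 6.3
tcp_pos: [0.5947, -0.107, 0.0093]
tcp_rot: [0.0, 0.041, 0.999, -0.0]
wrist_force: [0.6, -0.3, 1.1]
width: 0.0854
grip_force: 0.0
```

```bash
python3 - <<'E'
from look import *
from go import *
go(fr(-.168,.0609,.012))
o=look('c',{'small':(.524,.09,-1.65)})
for n,p in o.items():
    d=p[:2]-W; print(n,np.round([d@ax,d@la,p[2]-A],4))
E
```

```text
t 6.3 tcp [ 0.5947 -0.107   0.0093] s,l [-0.1627  0.0841] yaw_y 85.26 F [ 0.6 -0.3  1.1] w 0.0854 tx [-0.997  0.083]
tool mm [23.2  5.2 -2.7]
small 2 [ 0.5367  0.0832 -1.2586] [0.092 1.922]
small 1 [ 0.5367  0.0823 -1.2737] [0.091]
small 1 [ 0.7019  0.1606 -4.525 ] [0.304]
small [-0.3477  0.0112  0.3914]
```

>>> step_arm --plan '[[-1,[0.2,0.2,0],0],[-1,[0.2,0,0],0],[-1,[0.2,0,0],0],[-1,[0.15,0,0],0],[-1,[0,0,0],0],[-1,[-0.5,0,0],0],[-1,[-0.8,0,0],0],[-1,[-0.8,0,-1],0],[-1,[0,-0.9,-1],0],[-1,[0,-0.9,-1],0]]'

```text
time: 7.23
tcp_pos: [0.6317, -0.1547, 0.1001]
tcp_rot: [-0.0, 0.038, 0.999, 0.0]
wrist_force: [-0.4, -0.0, 0.4]
width: 0.0851
grip_force: 0.0
```

```bash
python3 - <<'E'
from look import *
from go import *
go()
o=look('d',{'medium':(.511,-.096,-1.65),'small':(.530,.085,-1.6)})
for n,p in o.items():
    d=p[:2]-W; print(n,np.round([d@ax,d@la,p[2]-A],4))
E
```

```text
t 7.23 tcp [ 0.6317 -0.1547  0.1001] s,l [-0.1182  0.1247] yaw_y 85.61 F [-0.4 -0.   0.4] w 0.0851 tx [-0.997  0.077]
medium 2 [ 0.5085 -0.0958 -1.6537] [0.784 0.032]
medium 1 [ 0.5914 -0.1735 -1.672 ] [0.773]
medium 1 [ 0.5086 -0.0958 -1.6536] [0.032]
small 2 [ 0.535   0.0832 -1.2767] [0.091 0.039]
small 1 [ 0.5368  0.0824 -1.2591] [0.088]
small 1 [ 0.5343  0.0837 -1.2639] [0.034]
medium [-0.1671 -0.0027 -0.0037]
small [-0.3477  0.0096  0.3733]
```

View pics/dov.png

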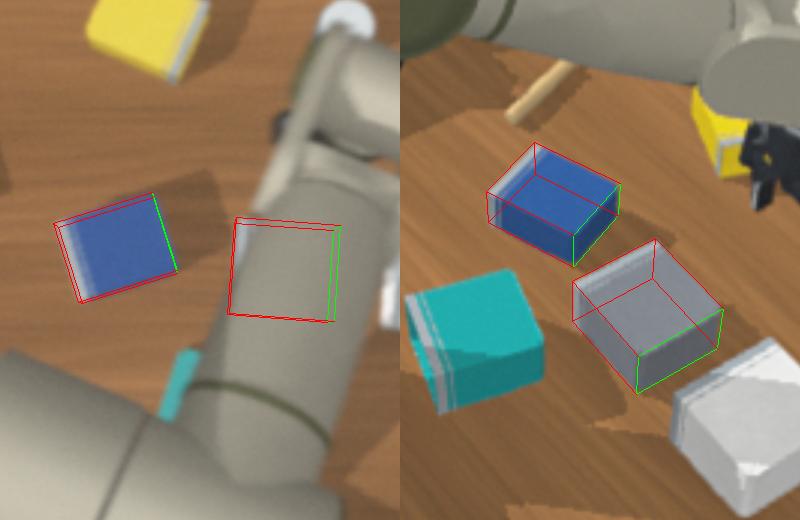

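>>> step_arm --plan '[[0,[-0.15,0.95,0.3],0],[0,[0,0.95,0.3],0],[0,[0,0.95,0.4],0],[0,[0,0.95,0.4],0],[0,[0,0.95,0.4],0],[0,[0,0.95,0.4],0],[0,[0,0.95,0.4],0],[0,[0,0.9,0.3],0],[0,[0.3,0,0],0],[0,[0.4,0,0],0]]'

```text
time: 8.17
tcp_pos: [0.6317, 0.0741, 0.0107]
tcp_rot: [-0.001, 0.038, 0.999, 0.0]
wrist_force: [0.3, 0.8, 0.3]
width: 0.0426
grip_force: 0.0
```

```bash
python3 - <<'E'
from go import *
go(fr(-.345,.0544,.012))
E
```

```text
t 8.17 tcp [0.6317 0.0741 0.0107] s,l [-0.3462  0.1066] yaw_y 85.6 F [0.3 0.8 0.3] w 0.0426 tx [-0.997  0.077]
tool mm [52.2 -1.1 -1.2]
```

>>> step_arm --plan '[[0,[0.22,0,0],0],[0,[0.2,0,0],0],[0,[0.17,0,0],0],[0,[0.17,0,0],0],[0,[0.17,0,0],0],[0,[0.17,0,0],0],[0,[0.17,0,0],0],[0,[0.17,0,0],0],[0,[0.17,0,0],0],[0,[0.13,0,0],0]]'

```text
time: 9.0
tcp_pos: [0.5801, 0.0761, 0.0123]
tcp_rot: [0.0, 0.04, 0.999, -0.0]
wrist_force: [0.5, -0.4, -0.1]
width: 0.0431
grip_force: 0.3
```

>>> step_arm --plan '[[0,[0,0,0],0],[0,[-0.6,0,0],0],[0,[-0.8,0,-0.5],0],[0,[0,0,-1],0],[0,[0,0,-1],0],[0,[0,0,-1],0],[0,[0,0.5,-1],0],[0,[0,0.9,0],0],[0,[0,0.9,0],0],[0,[0,0.9,0],0]]'

```text
time: 9.83
tcp_pos: [0.6302, 0.1694, 0.1478]
tcp_rot: [0.0, 0.04, 0.999, 0.0]
wrist_force: [0.2, -0.5, -0.7]
width: 0.0426
grip_force: 0.0
```

```bash
python3 - <<'E'
from look import *
from go import *
go()
o=look('e',{'medium':(.509,-.096,-1.65),'small':(.530,.085,-1.6)})
for n,p in o.items():
    d=p[:2]-W; print(n,np.round([d@ax,d@la,p[2]-A],4))
E
```

```text
t 9.83 tcp [0.6302 0.1694 0.1478] s,l [-0.4412  0.0976] yaw_y 85.42 F [ 0.2 -0.5 -0.7] w 0.0426 tx [-0.997  0.08 ]
medium 2 [ 0.5093 -0.0961 -1.6504] [0.083 0.034]
medium 1 [ 0.5106 -0.0968 -1.6536] [0.08]
medium 1 [ 0.5086 -0.0958 -1.6534] [0.032]
small 2 [ 0.5144  0.0925 -1.3915] [0.748 0.039]
small 1 [ 0.6045  0.1668 -1.521 ] [0.737]
small 1 [ 0.5141  0.0931 -1.3891] [0.039]
medium [-0.1669 -0.0019 -0.0004]
small [-0.3553 -0.0118  0.2585]
```

```bash
python3 - <<'E'
from go import *
print(np.round(observe()['joints'],3))
E
```

```text
[ 8.700e-02  6.630e-01  1.181e+00  1.000e-03  1.297e+00 -1.408e+00]
```

>>> step_arm --plan '[[-1,[0,0,0],1],[-1,[0,0,0],1],[-1,[0,0,0],1],[-1,[0,0,0],1],[-1,[0,0,0],1],[-1,[0,0,0],1],[-1,[0,0,0],1],[-1,[0,0,0],1],[-1,[0,0,0],1],[-1,[0,0,0],1]]'

```text
time: 10.77
tcp_pos: [0.6301, 0.1677, 0.1471]
tcp_rot: [-0.0, 0.46, 0.888, -0.0]
wrist_force: [0.5, -0.2, 0.4]
width: 0.0853
grip_force: 0.0
```

>>> step_arm --plan '[[-1,[0,0,0],1],[-1,[0,0,0],1],[-1,[0,0,0],1],[-1,[0,0,0],1],[-1,[0,0,0],1],[-1,[0,0,0],1],[-1,[0,0,0],1],[-1,[0,0,0],1],[-1,[0,0,0],0],[-1,[0,0,0],0]]'

```text
time: 11.6
tcp_pos: [0.6301, 0.1679, 0.1472]
tcp_rot: [-0.0, 0.734, 0.679, -0.0]
wrist_force: [-0.1, 0.4, -0.4]
width: 0.0853
grip_force: 0.0
```

```bash
python3 - <<'E'
from go import *
go(fr(-.248,0,.012))
E
```

```text
t 11.6 tcp [0.6301 0.1679 0.1472] s,l [-0.4396  0.0976] yaw_y -4.42 F [-0.1  0.4 -0.4] w 0.0853 tx [0.077 0.997]
tool mm [-191.4  -98.   135.2]
```

>>> step_arm --plan '[[-1,[-0.91,-0.47,0],0],[-1,[-0.91,-0.47,0],0],[-1,[-0.91,-0.47,0],0],[-1,[-0.91,-0.47,0],0],[-1,[-0.91,-0.47,0],0],[-1,[-0.91,-0.47,0],0],[-1,[-0.91,-0.45,0],0],[-1,[0,0,0.8],0],[-1,[0,0,0.8],0],[-1,[0,0,0.8],0]]'

```text
time: 12.43
tcp_pos: [0.5171, -0.0151, 0.0749]
tcp_rot: [0.001, 0.734, 0.679, 0.0]
wrist_force: [0.4, 0.6, 1.1]
width: 0.0855
grip_force: 0.0
```

```bash
python3 - <<'E'
from go import *
go(fr(-.248,0,.012))
E
```

```text
t 12.43 tcp [ 0.5171 -0.0151  0.0749] s,l [-0.2483 -0.0005] yaw_y -4.45 F [0.4 0.6 1.1] w 0.0855 tx [0.078 0.997]
tool mm [-0.3  0.4 62.9]
```

>>> step_arm --plan '[[-1,[0,0,1],0],[-1,[0,0,1],0],[-1,[-0.3,0,0.1],0],[-1,[-0.3,0,0],0],[-1,[-0.3,0,0],0],[-1,[-0.3,0,0],0],[-1,[-0.3,0,0],0],[-1,[-0.3,0,0],0],[-1,[-0.25,0,0],0],[-1,[-0.2,0,0],0]]'

```text
time: 13.27
tcp_pos: [0.5119, -0.0827, 0.0127]
tcp_rot: [0.0, 0.735, 0.678, 0.0]
wrist_force: [0.1, 3.0, -0.2]
width: 0.0851
grip_force: 0.8
```

>>> step_arm --plan '[[-1,[-0.2,0,0],0],[-1,[-0.2,0,0],0],[-1,[-0.2,0,0],0],[-1,[-0.2,0,0],0],[-1,[0,0,0],0]]'

```text
time: 13.68
tcp_pos: [0.5099, -0.1066, 0.0123]
tcp_rot: [0.0, 0.735, 0.678, -0.0]
wrist_force: [0.1, 0.4, -0.3]
width: 0.0856
grip_force: 0.0
```

```bash
python3 - <<'E'
from look import *
from go import *
go(fr(-.0684,0,.012))
o=look('f',{'large':(.498,-.2626,-1.65),'small':(.514,.092,-1.4)},0)
for n,p in o.items():
    d=p[:2]-W; print(n,np.round([d@ax,d@la,p[2]-A],4))
c=camera('top'); i=cv2.imread('pics/ft.png'); j=cv2.imread('pics/fs.png')
cc=dict(np.load('pics/fs.png.npz')); q=proj(cc,[[.505,-.18,.03]])[0]
A_=np.array([[4,0,300-4*q[0]],[0,4,250-4*q[1]]]); cv2.imwrite('pics/f2.png',cv2.warpAffine(j,A_,(600,500)))
E
```

```text
t 13.68 tcp [ 0.5099 -0.1066  0.0123] s,l [-0.1564 -0.0004] yaw_y -4.58 F [ 0.1  0.4 -0.3] w 0.0856 tx [0.08  0.997]
tool mm [-88.    0.5   0.3]
large 2 [ 0.4983 -0.2596 -1.6512] [0.609 0.354]
large 1 [ 0.497  -0.2527 -1.8869] [0.604]
large 1 [ 0.4984 -0.2575 -1.6321] [0.354]
small 2 [ 0.5164  0.0906 -1.3927] [0.088 0.75 ]
small 1 [ 0.5155  0.0909 -1.4008] [0.088]
small 1 [ 0.522   0.0911 -1.34  ] [0.749]
large [-0.003   0.0001 -0.0012]
small [-0.3535 -0.0096  0.2573]
```

View pics/f2.png

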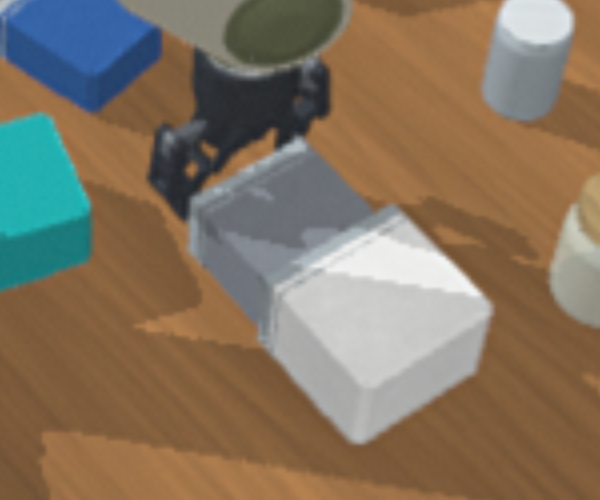

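>>> step_arm --plan '[[-1,[-0.15,0,0],0],[-1,[-0.2,0,0],0],[-1,[-0.2,0,0],0],[-1,[-0.2,0,0],0],[-1,[-0.2,0,0],0],[-1,[-0.2,0,0],0],[-1,[-0.2,0,0],0],[-1,[-0.2,0,0],0],[-1,[-0.2,0,0],0],[-1,[-0.2,0,0],0]]'

```text
time: 14.67
tcp_pos: [0.5052, -0.1645, 0.0123]
tcp_rot: [-0.0, 0.735, 0.678, -0.0]
wrist_force: [-0.4, 1.8, 0.3]
width: 0.0853
grip_force: 0.7
```

>>> step_arm --plan '[[-1,[-0.2,0,0],0],[-1,[-0.2,0,0],0],[-1,[-0.15,0,0],0],[-1,[-0.1,0,0],0],[-1,[0,0,0],0]]'

```text
time: 15.08
tcp_pos: [0.5038, -0.184, 0.0124]
tcp_rot: [0.0, 0.735, 0.678, -0.0]
wrist_force: [0.5, 0.8, 1.1]
width: 0.0851
grip_force: 0.0
```

```bash
python3 - <<'E'
from look import *
from go import *
go(fr(-.0684,0,.012))
o=look('g',{'large':(.498,-.2626,-1.65)},0)
E
```

```text
t 15.08 tcp [ 0.5038 -0.184   0.0124] s,l [-0.0788 -0.0004] yaw_y -4.57 F [0.5 0.8 1.1] w 0.0851 tx [0.08  0.997]
tool mm [-10.4   0.4   0.4]
large 2 [ 0.4981 -0.2608 -1.6446] [0.628 0.067]
large 1 [ 0.5119 -0.2508 -1.9516] [0.623]
large 1 [ 0.4982 -0.2599 -1.6438] [0.067]
```

>>> step_arm --plan '[[-1,[-0.08,0,0],0],[-1,[-0.08,0,0],0],[-1,[-0.08,0,0],0]]'

```text
time: 15.43
tcp_pos: [0.5032, -0.1904, 0.0124]
tcp_rot: [-0.0, 0.734, 0.679, 0.0]
wrist_force: [0.2, 1.7, 3.8]
width: 0.0855
grip_force: 0.7
```

>>> step_arm --plan '[[-1,[-0.04,0,0],0]]'

```text
time: 15.52
tcp_pos: [0.5032, -0.1919, 0.0124]
tcp_rot: [0.0, 0.735, 0.679, 0.0]
wrist_force: [-0.0, 2.3, 4.3]
width: 0.0854
grip_force: 0.7
```

>>> step_arm --plan '[[-1,[-0.04,0,0],0]]'

```text
time: 15.6
tcp_pos: [0.5031, -0.193, 0.0124]
tcp_rot: [0.0, 0.735, 0.679, 0.0]
wrist_force: [0.0, 2.8, 5.1]
width: 0.0855
grip_force: 0.8
```

>>> step_arm --plan '[[-1,[-0.04,0,0],0]]'

```text
time: 15.68
tcp_pos: [0.503, -0.1941, 0.0124]
tcp_rot: [0.0, 0.735, 0.679, 0.0]
wrist_force: [0.9, 2.1, 4.5]
width: 0.0854
grip_force: 0.8
```

>>> step_arm --plan '[[-1,[0,0,-0.3],0]]'

```text
time: 15.77
tcp_pos: [0.5021, -0.1938, 0.0202]
tcp_rot: [-0.001, 0.735, 0.678, -0.0]
wrist_force: [-0.8, 0.4, -0.9]
width: 0.0854
grip_force: 0.0
```

>>> step_arm --plan '[[-1,[-0.03,0,0],0]]'

```text
time: 15.85
tcp_pos: [0.5032, -0.1951, 0.0225]
tcp_rot: [0.001, 0.735, 0.678, 0.0]
wrist_force: [-0.0, 7.3, 3.4]
width: 0.0852
grip_force: 3.5
```

>>> step_arm --plan '[[-1,[-0.03,0,0],0]]'

```text
time: 15.93
tcp_pos: [0.503, -0.1954, 0.0218]
tcp_rot: [0.0, 0.735, 0.678, 0.0]
wrist_force: [0.5, 7.1, 3.2]
width: 0.0855
grip_force: 3.4
```

```bash
python3 - <<'E'
from look import *
from go import *
go(fr(-.0684,0,.012))
o=look('h',{'large':(.498,-.2626,-1.65)},0)
E
```

```text
t 15.93 tcp [ 0.503  -0.1954  0.0218] s,l [-0.0674 -0.0004] yaw_y -4.55 F [0.5 7.1 3.2] w 0.0855 tx [0.079 0.997]
tool mm [1.  0.4 9.8]
large 2 [ 0.4979 -0.2627 -1.6402] [0.62  0.025]
large 1 [ 0.5119 -0.2508 -1.9512] [0.614]
large 1 [ 0.498  -0.2626 -1.6359] [0.026]
```

>>> step_arm --plan '[[-1,[0.5,0,0],0],[-1,[0.5,0,-0.5],0],[-0.65,[0.9,0,-1],0],[-0.65,[0.9,0,-1],0],[-0.65,[0.95,-0.2,-0.2],0],[-0.65,[0.95,-0.2,0],0],[-0.65,[0.95,-0.2,0],0],[-0.65,[0.95,-0.2,0],0],[-0.65,[0.95,0,0],0],[-0.65,[0.95,0,0],0]]'

```text
time: 16.87
tcp_pos: [0.4988, 0.0614, 0.1024]
tcp_rot: [0.0, 0.735, 0.678, -0.0]
wrist_force: [1.9, -0.9, 0.2]
width: 0.0707
grip_force: 0.0
```

>>> step_arm --plan '[[-0.65,[0.95,0,0],0],[-0.65,[0.95,0,0],0],[-0.65,[0.95,0,0],0],[-0.65,[0.95,0,0],0]]'

```text
time: 17.2
tcp_pos: [0.5081, 0.1752, 0.1023]
tcp_rot: [0.0, 0.735, 0.679, 0.0]
wrist_force: [0.7, 0.2, 0.9]
width: 0.0704
grip_force: 0.0
```

```bash
python3 - <<'E'
from go import *
go(fr(-.445,-.025,.005))
E
```

```text
t 17.2 tcp [0.5081 0.1752 0.1023] s,l [-0.4372 -0.0246] yaw_y -4.55 F [0.7 0.2 0.9] w 0.0704 tx [0.079 0.997]
tool mm [ 7.8 -0.4 97.3]
```

>>> step_arm --plan '[[-0.65,[0.33,0,0.4],0],[-0.65,[0,0,0.9],0],[-0.65,[0,0,0.9],0],[-0.65,[0,0,0.95],0],[-0.65,[-0.25,0,0],0],[-0.65,[-0.25,0,0],0],[-0.65,[-0.25,0,0],0],[-0.65,[-0.25,0,0],0],[-0.65,[-0.25,0,0],0],[-0.65,[-0.25,0,0],0]]'

```text
time: 18.03
tcp_pos: [0.5059, 0.138, 0.0089]
tcp_rot: [0.001, 0.735, 0.678, 0.001]
wrist_force: [0.5, 1.4, 0.1]
width: 0.0702
grip_force: 0.4
```

>>> step_arm --plan '[[-0.65,[-0.2,0,0],0],[-0.65,[-0.2,0,0],0],[-0.65,[-0.2,0,0],0],[-0.65,[-0.2,0,0],0],[-0.65,[-0.1,0,0],0],[-0.65,[0,0,0],0]]'

```text
time: 18.53
tcp_pos: [0.5031, 0.1114, 0.0078]
tcp_rot: [-0.0, 0.735, 0.678, -0.0]
wrist_force: [0.2, -0.3, 0.3]
width: 0.0707
grip_force: 0.0
```

```bash
cat > lk.py <<'E'
import sys
from look import *
from go import *
go()
o=look(sys.argv[1],eval(sys.argv[2]),len(sys.argv)>3)
for n,p in o.items():
    d=p[:2]-W; print(n,np.round([d@ax,d@la,p[2]-A],4))
E
python3 lk.py i "{'small':(.507,.06,-1.65)}" 1
```

```text
t 18.53 tcp [0.5031 0.1114 0.0078] s,l [-0.3732 -0.0245] yaw_y -4.58 F [ 0.2 -0.3  0.3] w 0.0707 tx [0.08  0.997]
small 2 [ 0.5038  0.0509 -1.6135] [0.725 0.076]
small 1 [ 0.5249  0.0923 -1.7531] [0.721]
small 1 [ 0.5046  0.0516 -1.6288] [0.076]
small [-0.3129 -0.019   0.0365]
```

View pics/iov.png

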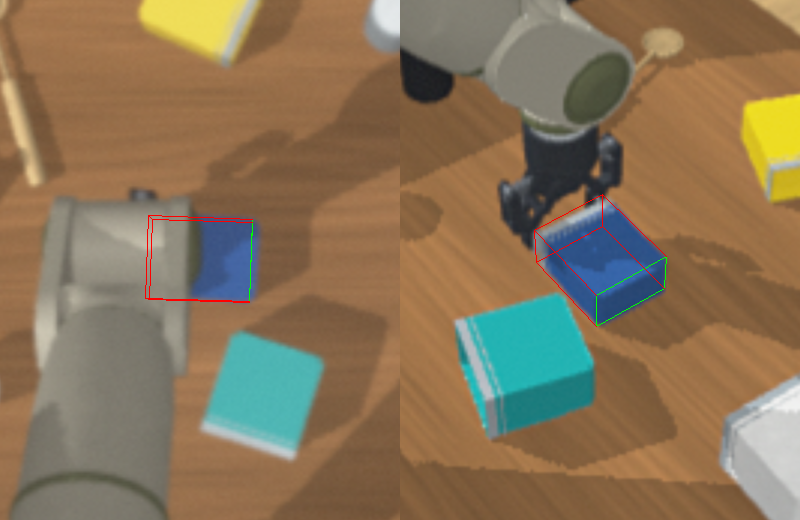

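>>> step_arm --plan '[[-0.65,[0.5,0,0],0],[-0.65,[0,0,-0.9],0],[1,[0,0,-0.9],0],[1,[0,-0.55,-0.9],0],[1,[0,-0.55,0],0],[1,[-0.85,-0.55,0],0],[1,[-0.85,-0.55,0],0],[1,[-0.85,0,0],0],[1,[0,0,0.8],0],[1,[0,0,0.8],0]]'

```text
time: 19.47
tcp_pos: [0.4333, 0.0551, 0.0412]
tcp_rot: [0.001, 0.735, 0.678, 0.001]
wrist_force: [0.2, 0.1, -0.2]
width: 0.0002
grip_force: 0.0
```

```bash
python3 lk.py j "{'small':(.507,.045,-1.65)}" 1; python3 -c "
from go import *
go(fr(-.312,-.09,.012))"
```

```text
t 19.47 tcp [0.4333 0.0551 0.0412] s,l [-0.3115 -0.0896] yaw_y -4.64 F [ 0.2  0.1 -0.2] w 0.0002 tx [0.081 0.997]
small 2 [ 0.5036  0.0478 -1.6047] [0.648 0.163]
small 1 [ 0.5027  0.0451 -1.5782] [0.644]
small 1 [ 0.5041  0.0477 -1.6323] [0.162]
small [-0.3098 -0.019   0.0453]
t 19.57 tcp [0.4307 0.0561 0.0387] s,l [-0.3124 -0.0923] yaw_y -4.56 F [-0.4  0.1  0.4] w -0.0 tx [0.08  0.997]
tool mm [-0.4  2.5 26.7]
```

View pics/jov.png

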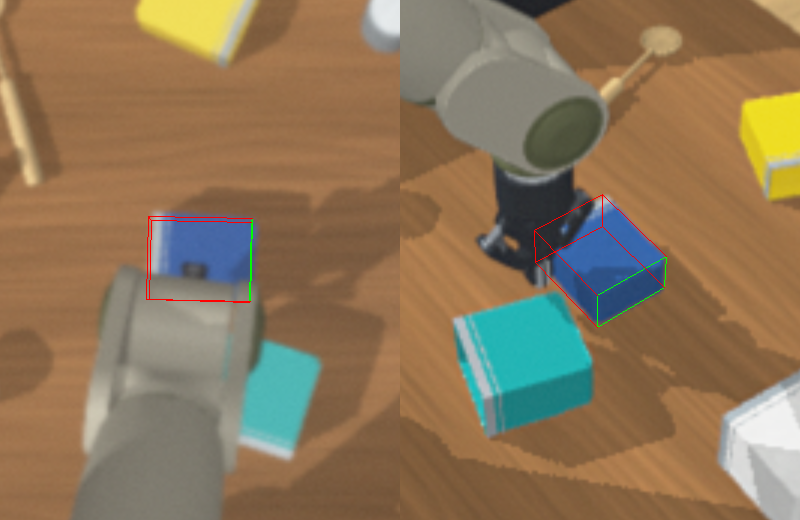

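>>> step_arm --plan '[[1,[0,0,0.4],0],[1,[0,0,0],0]]'

```text
time: 19.73
tcp_pos: [0.4321, 0.0563, 0.0285]
tcp_rot: [-0.001, 0.734, 0.679, -0.001]
wrist_force: [-1.0, -0.3, 0.0]
width: -0.0001
grip_force: 0.0
```

>>> step_arm --plan '[[1,[0,0.2,0],0],[1,[0,0.2,0],0],[1,[0,0.2,0],0],[1,[0,0.2,0],0],[1,[0,0.1,0],0],[1,[0,0,0],0]]'

```text
time: 20.23
tcp_pos: [0.4603, 0.0537, 0.029]
tcp_rot: [0.0, 0.735, 0.679, 0.0]
wrist_force: [-0.3, 0.9, -0.3]
width: 0.0001
grip_force: 0.0
```

```bash
python3 lk.py k "{'small':(.507,.047,-1.65)}" 1
```

```text
t 20.23 tcp [0.4603 0.0537 0.029 ] s,l [-0.3123 -0.0627] yaw_y -4.55 F [-0.3  0.9 -0.3] w 0.0001 tx [0.079 0.997]
small 2 [ 0.5183  0.0436 -1.7045] [0.691 0.287]
small 1 [ 0.5139  0.044  -1.5333] [0.69]
small 1 [ 0.5178  0.0422 -1.6857] [0.287]
small [-0.3068 -0.004  -0.0545]
```

>>> step_arm --plan '[[1,[0,-0.8,0],0],[1,[0,-0.2,-0.8],0],[1,[0,0,-0.9],0],[-0.65,[0.9,0,-0.4],0],[-0.65,[0.95,0,0],0],[-0.65,[0.95,0.4,0],0],[-0.65,[0.95,0.9,0],0],[-0.65,[0.95,0.9,0],0],[-0.65,[0,0.9,0],0],[-0.65,[0,0,0],0]]'

```text
time: 21.17
tcp_pos: [0.5366, 0.1901, 0.0916]
tcp_rot: [0.001, 0.734, 0.679, 0.001]
wrist_force: [0.8, 0.2, -0.3]
width: 0.0702
grip_force: 0.0
```

```bash
python3 lk.py l "{'small':(.515,.047,-1.65),'large':(.498,-.2626,-1.65)}" 1
```

```text
t 21.17 tcp [0.5366 0.1901 0.0916] s,l [-0.4543  0.0027] yaw_y -4.48 F [ 0.8  0.2 -0.3] w 0.0702 tx [0.078 0.997]
small 2 [ 0.5184  0.0441 -1.6811] [0.097 0.041]
small 1 [ 0.5194  0.042  -1.6714] [0.092]
small 1 [ 0.5185  0.0449 -1.6883] [0.038]
large 2 [ 0.4982 -0.2626 -1.6489] [0.092 0.025]
large 1 [ 0.4991 -0.2642 -1.6573] [0.09]
large 1 [ 0.4979 -0.2628 -1.6445] [0.024]
small [-0.3073 -0.004  -0.0311]
large [-0.      0.0002  0.0011]
```

View pics/lov.png

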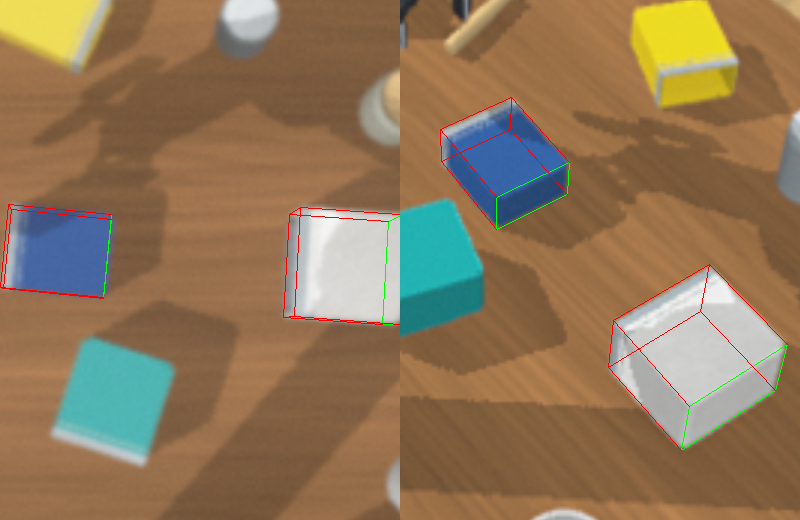

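>>> step_arm --plan '[[-0.65,[0,-0.2,0.85],0],[-0.65,[0,0,0.85],0],[-0.65,[-0.2,0,0.85],0],[-0.65,[-0.8,0,0],0],[-0.65,[-0.6,0,0],0],[-0.65,[-0.4,0,0],0],[-0.65,[-0.3,0,0],0],[-0.65,[-0.3,0,0],0],[-0.65,[-0.3,0,0],0],[-0.65,[-0.3,0,0],0]]'

```text
time: 22.1
tcp_pos: [0.5197, 0.0938, 0.0156]
tcp_rot: [0.0, 0.734, 0.679, 0.0]
wrist_force: [-0.7, 2.1, 0.8]
width: 0.0702
grip_force: 0.5
```

>>> step_arm --plan '[[-0.65,[-0.3,0,0],0],[-0.65,[-0.3,0,0],0],[-0.65,[-0.3,0,0],0],[-0.65,[-0.3,0,0],0],[-0.65,[-0.3,0,0],0],[-0.65,[-0.3,0,0],0],[-0.65,[-0.3,0,0],0],[-0.65,[-0.3,0,0],0],[-0.65,[-0.3,0,0],0],[-0.65,[-0.3,0,0],0]]'

```text
time: 22.93
tcp_pos: [0.5125, 0.0035, 0.0153]
tcp_rot: [-0.0, 0.735, 0.678, -0.0]
wrist_force: [-0.2, 1.3, 0.7]
width: 0.0707
grip_force: 0.6
```

>>> step_arm --plan '[[-0.65,[-0.3,0,0],0],[-0.65,[-0.3,0,0],0],[-0.65,[-0.3,0,0],0],[-0.65,[-0.3,0,0],0],[-0.65,[-0.2,0,0],0],[-0.65,[0,0,0],0]]'

```text
time: 23.43
tcp_pos: [0.5093, -0.0387, 0.0153]
tcp_rot: [0.0, 0.735, 0.678, -0.0]
wrist_force: [0.4, -0.1, 0.3]
width: 0.0705
grip_force: 0.0
```

```bash
python3 lk.py m "{'small':(.507,-.105,-1.65)}" 1
```

```text
t 23.43 tcp [ 0.5093 -0.0387  0.0153] s,l [-0.2241 -0.0064] yaw_y -4.61 F [ 0.4 -0.1  0.3] w 0.0705 tx [0.08  0.997]
small 2 [ 0.4964 -0.0272 -2.2518] [0.72 1.76]
small 1 [ 0.5091 -0.1023 -1.7358] [0.713]
small 1 [ 0.636   0.2012 -2.433 ] [1.]
small [-0.2346 -0.0202 -0.6018]
```

```bash
cat > edge.py <<'E'
import sys
from go import *
def edges(f,z):
    c=dict(np.load('pics/'+f+'.npz')); H,S,V=cv2.split(cv2.cvtColor(c['pixels'],cv2.COLOR_BGR2HSV))
    v,u=np.nonzero((H>100)&(H<130)&(S>130)); P=unproj(c,np.c_[u,v],z)[:,:2]-W
    s,l=P@ax,P@la; k=(abs(l)<.08)&(s>-.45)&(s<.05); s,l=s[k],l[k]; print(f,len(s),'s',np.round([s.min(),s.max()],4) if len(s) else '')
    for a in np.arange(-.40,0,.015):
        m=(s>a)&(s<a+.015)
        if m.sum()>5: print(round(a+.0075,3),'l',np.round([l[m].min(),l[m].max()],4),m.sum())
for f in sys.argv[1:]: edges(f,.05)
E
python3 edge.py lt.png ls.png mt.png ms.png
```

```text
lt.png 668 s [-0.3407 -0.2531]
-0.332 l [-0.0435  0.036 ] 110
-0.317 l [-0.0433  0.0369] 117
-0.302 l [-0.0447  0.0355] 118
-0.287 l [-0.0442  0.0363] 122
-0.272 l [-0.0432  0.0342] 117
-0.257 l [-0.0454  0.0347] 83
ls.png 956 s [-0.3486 -0.2224]
-0.348 l [-0.0465  0.0242] 21
-0.332 l [-0.0579  0.0371] 110
-0.317 l [-0.0668  0.0351] 115
-0.302 l [-0.0665  0.0355] 119
-0.287 l [-0.0681  0.0333] 126
-0.272 l [-0.069   0.0362] 130
-0.257 l [-0.0687  0.0341] 130
-0.242 l [-0.0675  0.0317] 118
-0.227 l [-0.0691  0.0149] 87
mt.png 187 s [-0.1404 -0.106 ]
-0.137 l [-0.0431 -0.0204] 20
-0.122 l [-0.0424  0.0347] 103
-0.107 l [-0.0415  0.0354] 64
ms.png 1081 s [-0.2006 -0.0795]
-0.197 l [-0.0479  0.0355] 43
-0.182 l [-0.0655  0.0359] 129
-0.167 l [-0.0676  0.0364] 142
-0.152 l [-0.0667  0.0367] 146
-0.137 l [-0.0677  0.0371] 150
-0.122 l [-0.0671  0.0374] 153
-0.107 l [-0.066   0.0377] 149
-0.092 l [-0.0666  0.0261] 132
-0.077 l [-0.0643  0.0103] 37
```

>>> step_arm --plan '[[-0.65,[-0.2,0,-0.2],0],[-0.65,[-0.25,0,0],0],[-0.65,[-0.25,0,0],0],[-0.65,[-0.25,0,0],0],[-0.65,[-0.2,0,0],0],[-0.65,[-0.2,0,0],0],[-0.65,[-0.15,0,0],0],[-0.65,[-0.15,0,0],0],[-0.65,[-0.15,0,0],0],[-0.65,[-0.15,0,0],0]]'

```text
time: 24.37
tcp_pos: [0.5046, -0.0961, 0.0212]
tcp_rot: [-0.0, 0.735, 0.679, -0.0]
wrist_force: [0.1, 0.8, -0.2]
width: 0.0707
grip_force: 0.3
```

>>> step_arm --plan '[[-0.65,[-0.15,0,0],0],[-0.65,[-0.15,0,0],0],[-0.65,[-0.15,0,0],0]]'

```text
time: 24.62
tcp_pos: [0.5036, -0.1096, 0.0213]
tcp_rot: [-0.0, 0.735, 0.679, 0.0]
wrist_force: [0.2, 1.2, 0.4]
width: 0.0706
grip_force: 0.5
```

```bash
python3 lk.py n "{'large':(.498,-.2626,-1.65)}"; python3 edge.py ns.png
```

```text
t 24.62 tcp [ 0.5036 -0.1096  0.0213] s,l [-0.153  -0.0066] yaw_y -4.54 F [0.2 1.2 0.4] w 0.0706 tx [0.079 0.997]
large 2 [ 0.4979 -0.2629 -1.6337] [0.607 0.03 ]
large 1 [ 0.4961 -0.2525 -1.8828] [0.602]
large 1 [ 0.4979 -0.2629 -1.6331] [0.03]
large [ 0.0003 -0.0001  0.0163]
ns.png 595 s [-0.1302 -0.048 ]
-0.122 l [-0.0506  0.0374] 89
-0.107 l [-0.0631  0.0379] 144
-0.092 l [-0.0666  0.0382] 157
-0.077 l [-0.0663  0.0386] 161
-0.062 l [-0.0655  0.0387] 36
-0.047 l [-0.0664 -0.0601] 6
```

>>> step_arm --plan '[[-0.65,[-0.2,0,0],0],[-0.65,[-0.2,0,0],0],[-0.65,[-0.2,0,0],0],[-0.65,[-0.2,0,0],0],[-0.65,[-0.2,0,0],0],[-0.65,[-0.2,0,0],0],[-0.65,[-0.2,0,0],0],[-0.65,[-0.2,0,0],0],[-0.65,[-0.2,0,0],0],[-0.65,[-0.2,0,0],0]]'

```text
time: 25.55
tcp_pos: [0.4988, -0.1697, 0.0213]
tcp_rot: [0.0, 0.735, 0.678, -0.0]
wrist_force: [-0.5, 0.7, 0.6]
width: 0.0705
grip_force: 0.4
```

>>> step_arm --plan '[[-0.65,[-0.15,0,0],0],[-0.65,[-0.1,0,0],0],[-0.65,[-0.1,0,0],0],[-0.65,[-0.1,0,0],0]]'

```text
time: 25.88
tcp_pos: [0.4977, -0.1827, 0.0213]
tcp_rot: [-0.0, 0.735, 0.679, -0.0]
wrist_force: [-0.5, 0.7, 1.0]
width: 0.0704
grip_force: 0.3
```

>>> step_arm --plan '[[-0.65,[-0.05,0,0],0],[-0.65,[-0.05,0,0],0]]'

```text
time: 26.05
tcp_pos: [0.4975, -0.1855, 0.0213]
tcp_rot: [-0.0, 0.735, 0.679, -0.0]
wrist_force: [0.9, 1.3, 0.2]
width: 0.0706
grip_force: 0.3
```

```bash
python3 lk.py o "{'large':(.498,-.2626,-1.65)}"
```

```text
t 26.05 tcp [ 0.4975 -0.1855  0.0213] s,l [-0.0768 -0.0066] yaw_y -4.54 F [0.9 1.3 0.2] w 0.0706 tx [0.079 0.997]
large 2 [ 0.4979 -0.2618 -1.6542] [0.623 0.041]
large 1 [ 0.5004 -0.2541 -1.9453] [0.617]
large 1 [ 0.4978 -0.262  -1.6499] [0.041]
large [-0.0008 -0.0001 -0.0042]
```

>>> step_arm --plan '[[-0.65,[-0.05,0,0],0],[-0.65,[-0.05,0,0],0]]'

```text
time: 26.32
tcp_pos: [0.4973, -0.1884, 0.0213]
tcp_rot: [-0.0, 0.734, 0.679, 0.0]
wrist_force: [0.7, 0.4, 0.8]
width: 0.0702
grip_force: 0.3
```

>>> step_arm --plan '[[-0.65,[-0.04,0,0],0]]'

```text
time: 26.4
tcp_pos: [0.4972, -0.1897, 0.0213]
tcp_rot: [-0.0, 0.735, 0.679, 0.0]
wrist_force: [0.2, 0.9, -0.1]
width: 0.0703
grip_force: 0.3
```

>>> step_arm --plan '[[-0.65,[-0.04,0,0],0]]'

```text
time: 26.48
tcp_pos: [0.4971, -0.1909, 0.0213]
tcp_rot: [-0.0, 0.735, 0.679, 0.0]
wrist_force: [0.4, 0.6, -0.2]
width: 0.0705
grip_force: 0.3
```

>>> step_arm --plan '[[-0.65,[-0.03,0,0],0]]'

```text
time: 26.57
tcp_pos: [0.497, -0.1914, 0.0213]
tcp_rot: [-0.0, 0.735, 0.678, 0.0]
wrist_force: [0.6, 6.9, 3.0]
width: 0.0702
grip_force: 3.6
```

>>> step_arm --plan '[[-0.65,[0.4,0,0],0],[-0.65,[0.8,0,0],0],[-0.65,[0.9,0,-0.5],0],[-0.65,[0.9,0,-0.9],0],[-0.65,[0.9,0,-0.9],0],[-0.65,[0.9,0,-0.9],0],[-0.65,[0.9,0,-0.9],0],[-0.65,[0.9,0,0],0],[-0.65,[0.9,0,0],0],[-0.65,[0.9,0,0],0]]'

```text
time: 27.4
tcp_pos: [0.5168, 0.0614, 0.1448]
tcp_rot: [0.0, 0.734, 0.679, 0.0]
wrist_force: [0.4, -0.8, -0.6]
width: 0.0703
grip_force: 0.0
```

```bash
python3 lk.py p "{'large':(.498,-.2626,-1.65)}"
python3 - <<'E'
from h import *
ims=[]
for f in('pt','ps'):
    c=dict(np.load(f'pics/{f}.png.npz')); q=proj(c,[[.50,-.22,.04]])[0]; Z=6
    ims.append(cv2.warpAffine(c['pixels'],np.array([[Z,0,200-Z*q[0]],[0,Z,250-Z*q[1]]]),(400,500),flags=cv2.INTER_CUBIC))
cv2.imwrite('pics/p2.png',np.hstack(ims))
E
```

```text
t 27.4 tcp [0.5168 0.0614 0.1448] s,l [-0.3244 -0.0069] yaw_y -4.53 F [ 0.4 -0.8 -0.6] w 0.0703 tx [0.079 0.997]
large 2 [ 0.4982 -0.263  -1.6443] [0.113 0.025]
large 1 [ 0.4996 -0.263  -1.6756] [0.111]
large 1 [ 0.4978 -0.2629 -1.6466] [0.024]
large [0.0003 0.0002 0.0057]
```

View pics/p2.png

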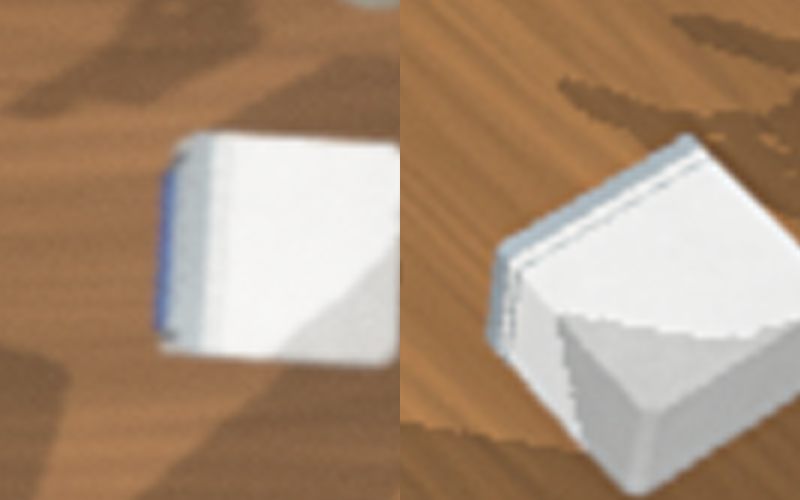

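The picture shows the three nested inside the white one. The rims are only slightly proud at columns 155–215 on the left, with blue showing at the mouth. The white one has not moved, so I'm handing in.

```bash
python3 -c "
from plant import *
print(close_job())"
```

```text
the job is handed in; nothing more can be done
None
```

The blue caddy is nested in the grey one and the grey one in the white one. Each push met firm resistance (about 7 N) within about 1 mm of where fully home should be. The white caddy measured within 1 mm of its start, nothing else was seen to move, and I handed the job in just after 27 s without getting a verdict back.

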